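# Load a crate from the push dispenser onto the flatbed wagon

## Task

Press the front of the crate dispenser's tray in until its touch latch lets go and the tray springs out, lift out the one crate it brings and stand it upright in the middle of the flatbed wagon's deck, then push the tray back in until the latch catches again and it stays home. Press slowly and gently, and stop as soon as the tray comes up against its buffer: more than 15 N damages the latch. Leave the other crates in the column and everything else where it is.

Things in the scene. Friction and masses are not known exactly. Their poses are not given: they have to be found in the camera images.
- dispenser: crate dispenser, fixed: grey base 200 long, 60 wide, 47 high, and on it a clear upright column with aluminium corners, 44 x 44, top 156 above the table, holding stacked crates. Origin on the table under the column's axis; z up; -x is the front, where the tray comes out. Base from x = -66 to +134; in front of x = -20 only a foot plate 5 thick
- tray: sliding tray of the dispenser, same axes. Origin on the dispenser's origin (within 2 mm) when latched home, 75 to -x of it when out. Push-push latch: pressed in past home it lets go, and once you draw back a damped spring drives it out in about half a second. Pushed in again, slowly, at least 8 mm past home or up to the buffer, and let go, it catches and settles home
- tray_front (a point): centre of the outer face of the front panel, an aluminium plate 60 wide (y), 36 high, 8 thick, 75 to -x of the tray's origin, 25 above the table (7 to 43). Press towards +x. Lets go 6 to 16 mm past home (hidden, new each time); 1 mm later a stiff rubber buffer (13 N per mm) stops it. Pushed slowly it takes 2 N when out, 4 to 9 N near home; 10 to 11 N is felt only at the buffer; over 15 N harms it
- tray_pocket (a point): middle of the floor of the tray's pocket, at the tray's origin in plan, 12 above the table; axes as the tray. The crate stands in it, with some play along x. Beside it run two low rims, tops 15 above the table, outer faces 37 apart in y; above them the crate's y sides are free to be gripped. With the tray out the crate is over 50 mm in front of the column
- crate: slatted wooden freight crate, 30 x 30 x 28 high, 25 g, the lowest one, which stands in the tray's pocket and comes out with it. Origin at the centre of its underside, z up, x and y along its sides
- crate_next: the next crate, same size, in the column on top of the first; it drops into the pocket when the tray is home again. Origin at the centre of its underside
- crate_third: third crate, same size, in the column. Origin at the centre of its underside
- crate_top: topmost crate, same size, in the column. Origin at the centre of its underside
- flatbed: flatbed wagon of silver metal, loose on its wheels (they do not turn), 0.32 kg: a plain flat deck 160 long (x) and 60 wide (y), its top 32 above the table, with a 20 mm high end board across each end (152 between them). Origin on the table under the deck's middle, z up
- flatbed_deck (a point): middle of the flatbed's deck surface, where the crate goes; axes as the flatbed
- open_wagon: bystander: open wagon of the same length and width with 26 mm high sides all round, 56 high. Origin on the table under its middle
- locomotive: bystander: green locomotive 180 long, 88 high. Origin on the table under its middle, x along it
- coach: bystander: blue coach 240 long, 80 high. Origin on the table under its middle, x along it
- buffer_stop: bystander: track buffer stop 44 x 56, 36 high. Origin under its middle
- screwdriver: bystander: screwdriver 150 long lying on the table, x along it
- track: bystander: straight piece of track 168 long, 40 wide, 11 high. Origin under its middle, x along it

How it is judged:
On the way, in this order (a step that is already met when the one before it is completed fails the run):
1. the tray has sprung out with the crate in it (x of tray in the frame of dispenser below -0.065 m and horizontal distance between crate and tray below 0.02 m and height (world z) of crate below 0.02 m), for 0.2 s.
2. the crate stands released in the middle of the flatbed's deck, the tray still out (x of crate in the frame of flatbed between -0.025 and 0.025 m and y of crate in the frame of flatbed between -0.015 and 0.015 m and z of crate in the frame of flatbed between 0.029 and 0.035 m and angle between each of crate, flatbed's own z axis and vertical below 0.1 rad and linear speed of crate below 0.02 m/s and contact force between each of the arm, the fingers and crate below 0.05 N and x of tray in the frame of dispenser below -0.05 m), for 0.2 s.
3. the tray is home (x of tray in the frame of dispenser above -0.004 m), for 0.05 s.
At the end, for the whole second after the job is handed in: the crate rests upright on the flatbed's deck, released, within 25 mm of its middle lengthways and 15 mm sideways; the tray is latched home, within 4 mm, and at rest with nobody holding it; the other three crates are in the dispenser within 15 mm of its axis (x of crate in the frame of flatbed between -0.025 and 0.025 m and y of crate in the frame of flatbed between -0.015 and 0.015 m and z of crate in the frame of flatbed between 0.029 and 0.035 m and angle between each of crate, flatbed's own z axis and vertical below 0.1 rad and linear speed of crate below 0.02 m/s and x of tray in the frame of dispenser between -0.004 and 0.002 m and linear speed of tray below 0.01 m/s and horizontal distance between each of crate_next, crate_third, crate_top and dispenser below 0.015 m); the robot touches nothing.
It fails at once if the tray is pressed with more than 15 N (contact force between any of the arm, the fingers and tray above 15 N).
It fails at once if the flatbed is moved by more than 25 mm or tipped (distance of flatbed from where it was at the start of the episode above 0.025 m or angle between flatbed's own z axis and vertical above 0.2 rad).
It fails at once if a bystander is moved by more than 20 mm (distance of any of open_wagon, locomotive, coach, buffer_stop, screwdriver, track from where it was at the start of the episode above 0.02 m).
It fails at once if another crate leaves the dispenser (horizontal distance between any of crate_next, crate_third, crate_top and dispenser above 0.04 m).
It also fails if it takes over 70 s, if anything falls off the work surface, if the arm or the gripper's body presses on something with over 40 N, if the wrist force passes 120 N, or if a joint passes its speed limit or range.

## Robot

A 6-joint arm with a two-finger parallel gripper is mounted at the origin on the work surface. World frame = base frame: x ahead of the robot, y to its left, z up, the work surface at z = 0. Lengths are in m, angles in rad, forces in N, time in s.
With the tool pointing down it reaches from about 0.35 to 0.775 m from the base axis. Payload 7.3 kg.
Tool frame: the origin (TCP) lies at the very end of the fingers, on their centre line; the grasp point (between the pads) lies 19 mm behind it; z points along the fingers, y is the direction in which the jaws open and shut (so a half turn about z gives the same grasp; the last joint's range is limited). The gripper opens to 92 mm and grips with 3 to 60 N. Pads are 19 mm wide; open, the fingers measure 130 mm over their backs; the gripper's body (75 mm by 190 mm) begins 47 mm behind the grasp point.
Start: joints at [1.082, 0.342, 1.524, -0, 1.275, -0.146], TCP at [0.176, 0.494, 0.227] pointing down, gripper open.
Joint ranges: [-2.53, 2.53], [-0.77, 2.02], [0.04, 2.7], [-1, 4.14], [0.28, 2.66], [-3.11, 3.11]. Speed limits (rad/s): [2.57, 2.57, 3.14, 3.14, 3.14, 3.14].

## Interface

Orientations are given as a unit quaternion [w, x, y, z].
In Python, from plant import env, viewer, finder gives the robot as it stands.
- The arm moves only by the tool drive_tool, never from a script. Its argument "moves" is a list that holds one entry, the list of rows, each a list of 5 numbers: the closure, from 0 (fully open) to 1 (shut), then the shift along the tool's x, y, z in m, then the turn about the tool's z in rad. A call has 1 to 5 rows; each row shifts and turns the commanded pose from where the row before left it, along the tool's axes as they then stand; what a row does not reach is not made up. A row lasts 1/12 s, in which the tool goes at most 41.7 mm and 7.16 degrees, less where a joint would pass 70% of its speed; a pose out of reach is approached as far as the arm can. A call is refused whole if a number of a shift passes 0.0417 or a number of a turn 0.125, either way. A call with a gripper value outside its range is refused whole. The fingers move at their own pace and stop on an object; "force" is the grip in N (left out, the last holds). Time passes only in rows, so rows that do not move let the fingers close. It gives the time, the measured TCP pose, the force and the opening at its end, in the units of the state.
- env.read_state(): the state, without advancing time (a new reading comes with each control period).
- viewer.camera(name): name is "scene" or "side" or "wrist"; returns the picture (480x640x3 uint8, red, green, blue); there is no depth.
- viewer.camera_info(name): a dict with "fx", "fy", "cx", "cy" (pixels), "cam_to_world" (4x4, takes a point from camera to world coordinates); the wrist camera has in their place "hand_eye" (4x4, takes a point from camera to tool coordinates, whose origin is the TCP and whose axes are the flange's). Camera axes: x right, y up, looking along -z (the intrinsics and any distortion apply to the point x, -y, -z); pixel columns grow to the right and rows downward; lengths in m; the calibration is good to about 2 mm. A picture is of the moment at which its call begins: read the wrist's pose just before it. camera_info takes no time and is no camera call.
- env.close_job(): hands the job in, once; it reports no verdict.
Trained networks look in the newest picture that a camera, given by its name, has taken for a name from the list of things; names that differ only in an ending like _2 or _b are one class to them, and where a whole thing is asked for, a point or a joint stands for the part that bears it (a point fixed in the world has none). Each returns a list of dicts, best first, with "score" (0 to 1); they miss things now and then, are a little off and sometimes report something else, mostly with a low value. They report only what shows in the picture. A call takes as long as a camera call.
- finder.silhouettes(camera, thing): "region" (480x640 bool, what is visible of it) and "box" ([left, top, right, bottom] in pixels, round what is visible of it).
The state is a dict: "clock": time; "joint_pos": joint angles; "joint_vel": joint speeds; "effort": joint torques, N m; "tcp_pos": TCP position; "tool_rot": TCP orientation; "force": force on the tool from outside, world axes, zero at the start; "moment": the same for the moment, N m; "gripper_width": finger opening in m.
Only numpy, scipy, OpenCV 4.12 (cv2) and the standard library are available. Lean on these libraries where they do the work, as an engineer would, in place of code of your own. Each camera call takes 0.05 s, during which the arm holds its last target. There are 200 camera calls.

## Working session

There is one attempt and no reset: what is moved stays moved. The work goes in short steps, Python scripts to look and compute and a tool call to move; the robot and the scene stay as the last step left them, time stands still between calls to the robot, and variables do not carry over. Pictures are saved under pics/ and viewed, about 8 in all and at most 12, crops included, and the job is handed in when it is done.

Besides the shell and the picture viewer there is one more tool, called after "Emit:" as name(argument=value, ...) on one line, values as JSON. drive_tool: Moves the arm, as the interface text tells. Its arguments: {"type":"object","properties":{"moves":{"type":"array"},"force":{"type":"number"}},"required":["moves"]}

```bash
ls; mkdir -p pics; cat > h.py <<'E'
import numpy as np, cv2
from scipy.spatial.transform import Rotation as R
from plant import env, viewer, finder
def st():
    s=env.read_state(); return s
def pose(name,s=None):
    i=viewer.camera_info(name)
    if 'cam_to_world' in i: return i,np.array(i['cam_to_world'])
    s=s or env.read_state(); q=s['tool_rot']; T=np.eye(4)
    T[:3,:3]=R.from_quat([q[1],q[2],q[3],q[0]]).as_matrix(); T[:3,3]=s['tcp_pos']
    return i,T@np.array(i['hand_eye'])
def proj(name,P,s=None):
    i,T=pose(name,s); P=np.atleast_2d(P); c=(P-T[:3,3])@T[:3,:3]
    return np.c_[i['cx']+i['fx']*c[:,0]/-c[:,2], i['cy']-i['fy']*c[:,1]/-c[:,2]]
def onplane(name,uv,z,s=None):
    i,T=pose(name,s); uv=np.atleast_2d(uv).astype(float)
    d=np.c_[(uv[:,0]-i['cx'])/i['fx'],-(uv[:,1]-i['cy'])/i['fy'],-np.ones(len(uv))]@T[:3,:3].T
    return T[:3,3]+d*((z-T[2,3])/d[:,2])[:,None]
E
python3 - <<'E'
from h import *
a=viewer.camera('scene');b=viewer.camera('side')
cv2.imwrite('pics/a.png',a[:,:,::-1]);cv2.imwrite('pics/b.png',b[:,:,::-1])
for c in ('scene','side','wrist'):print(c,viewer.camera_info(c))
for c in('scene','side'):
  for t in('dispenser','tray_front','crate','flatbed'):
    for r in finder.silhouettes(c,t)[:2]:print(c,t,round(r['score'],2),r['box'])
print(st())
E
```

```text
pics
scene {'fx': 472.16331831109505, 'fy': 472.16331831109505, 'cx': 328.1416471709357, 'cy': 250.00689835102628, 'cam_to_world': array([[-0.22204291, -0.56730086,  0.79301115,  1.3856714 ],
       [ 0.97499738, -0.12186293,  0.18582123,  0.23624925],
       [-0.00877788,  0.81444408,  0.58017565,  0.72088915],
       [ 0.        ,  0.        ,  0.        ,  1.        ]])}
side {'fx': 522.4497171856527, 'fy': 522.4497171856527, 'cx': 322.8758974681818, 'cy': 243.61685364702808, 'cam_to_world': array([[ 0.68804356,  0.43469572, -0.58106427, -0.19667428],
       [-0.72562705,  0.42078235, -0.54443329, -0.69446241],
       [ 0.00783877,  0.79622977,  0.60494356,  0.87045159],
       [ 0.        ,  0.        ,  0.        ,  1.        ]])}
wrist {'fx': 378.1587152462552, 'fy': 378.1587152462552, 'cx': 323.72024216557634, 'cy': 235.50911432638728, 'hand_eye': array([[ 7.13660362e-04,  9.64104143e-01,  2.65523432e-01,
         6.95220014e-02],
       [ 9.99999291e-01, -9.41155666e-04,  7.29548498e-04,
        -1.14477306e-03],
       [ 9.53259612e-04,  2.65522723e-01, -9.64104131e-01,
    
[... 638 characters left out ...]
clock': 0.5, 'joint_pos': array([ 1.08198306e+00,  3.42010158e-01,  1.52413566e+00,  2.34493070e-05,
        1.27542901e+00, -1.45974544e-01]), 'joint_vel': array([-9.78176490e-04, -8.79932763e-04, -9.88832879e-05, -1.68398795e-03,
       -3.20926754e-05, -4.14771571e-04]), 'effort': array([ 1.22851661e-04, -4.30814481e+01, -2.44309920e+01,  7.18314014e-02,
        4.90734621e-02, -2.91096342e-05]), 'tcp_pos': array([0.17644194, 0.49445642, 0.22672276]), 'tool_rot': array([-7.87646450e-06,  1.70584442e-01,  9.85343061e-01,  1.19641132e-05]), 'force': array([-0.07015221, -0.25086457,  0.64562955]), 'moment': array([ 0.05047106,  0.00776823, -0.04408973]), 'gripper_width': 0.09160414852616144}
```

View pics/a.png

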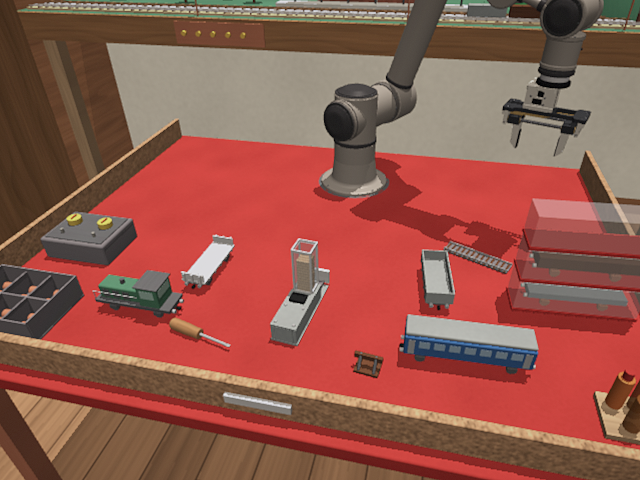

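View pics/b.png

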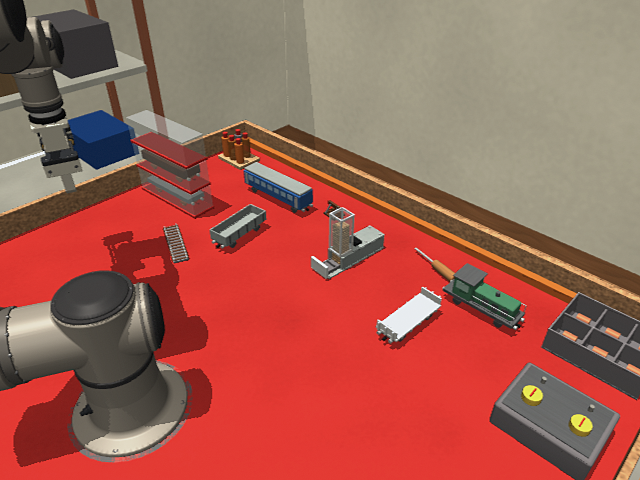

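The scene view shows the dispenser at (300,290) with its tray plate at about (325,277), facing the robot, and the flatbed at (208,262). In the side view they are at (345,245) and (408,315). Next I fit both poses to the silhouettes from both cameras.

```bash
cat > fit.py <<'E'
from h import *
from scipy.optimize import minimize
def box(x0,x1,y0,y1,z0,z1): return np.array([[x,y,z] for x in(x0,x1) for y in(y0,y1) for z in(z0,z1)])
DISP=[box(-.02,.134,-.03,.03,0,.047),box(-.022,.022,-.022,.022,.047,.156),box(-.066,-.02,-.03,.03,0,.005)]
TRAY=[box(-.075,-.067,-.03,.03,.007,.043)]
FLAT=[box(-.08,.08,-.03,.03,.022,.032),box(-.08,-.076,-.03,.03,.022,.052),box(.076,.08,-.03,.03,.022,.052)]
def mask(cam,parts,p,s=None):
    m=np.zeros((480,640),np.uint8); c,n=np.cos(p[2]),np.sin(p[2])
    for b in parts:
        w=np.c_[c*b[:,0]-n*b[:,1]+p[0],n*b[:,0]+c*b[:,1]+p[1],b[:,2]]
        uv=proj(cam,w,s); cv2.fillConvexPoly(m,np.round(cv2.convexHull(uv.astype(np.float32))*16).astype(np.int32),1,shift=4)
    return m>0
def fit(regs,parts,p0,s=None):
    def cost(p): 
        t=0
        for c,r in regs.items():
            m=cv2.GaussianBlur(mask(c,parts,p,s).astype(np.float32),(5,5),0); t+=np.abs(m-cv2.GaussianBlur(r.astype(np.float32),(5,5),0)).sum()/r.sum()
        return t
    best=None
    for dy in(-.2,0,.2):
        q=np.array(p0)+[0,0,dy]
        for k in range(2):
            r=minimize(cost,q,method='Nelder-Mead',options=dict(initial_simplex=[q,q+[.03,0,0],q+[0,.03,0],q+[0,0,.3]],xatol=2e-4,fatol=1e-4)); q=r.x
        if best is None or r.fun<best.fun: best=r
    return best.x,best.fun
E
python3 - <<'E'
from fit import *
viewer.camera('scene');viewer.camera('side')
D={c:finder.silhouettes(c,'dispenser')[0] for c in('scene','side')}
F={c:finder.silhouettes(c,'flatbed')[0] for c in('scene','side')}
for n,S,parts,u,ax in(('d',D,DISP,(305,300),None),('f',F,FLAT,(208,262),None)):
    print(n,[(c,round(r['score'],2),r['box'],r['region'].sum()) for c,r in S.items()])
    p=onplane('scene',u,.03)[0]; print('init',p)
    y0=np.diff(onplane('scene',[(318,285),(285,325)] if n=='d' else [(222,245),(195,280)],.04),axis=0)[0]; y0=np.arctan2(y0[1],y0[0])
    R_={c:r['region'] for c,r in S.items()}
    x,f=fit(R_,parts,[p[0],p[1],y0]);print(n,x.round(4),f)
    for c in R_: print(c,fit({c:R_[c]},parts,x))
s=S
for c in('scene','side'):
  for r in finder.silhouettes(c,'tray_front')[:1]:
    ys,xs=np.nonzero(r['region']);print('tray',c,r['box'],onplane(c,(xs.mean(),ys.mean()),.025))
E
```

```text
d [('scene', 0.86, [269.6, 238.0, 328.1, 346.8], np.int64(3360)), ('side', 0.63, [312.9, 207.2, 381.5, 279.3], np.int64(2578))]
init [0.63660211 0.00728944 0.03      ]Traceback (most recent call last):
  File "<stdin>", line 10, in <module>
  File "fit.py", line 23, in fit
    r=minimize(cost,q,method='Nelder-Mead',options=dict(initial_simplex=[q,q+[.03,0,0],q+[0,.03,0],q+[0,0,.3]],xatol=2e-4,fatol=1e-4)); q=r.x
    res = _minimize_neldermead(fun, x0, args, callback, bounds=bounds,
                               **options)
    fxr = func(xr)
    fx = function(np.copy(x), *(wrapper_args + args))
  File "fit.py", line 17, in cost
    m=cv2.GaussianBlur(mask(c,parts,p,s).astype(np.float32),(5,5),0); t+=np.abs(m-cv2.GaussianBlur(r.astype(np.float32),(5,5),0)).sum()/r.sum()
                       ~~~~^^^^^^^^^^^^^
  File "fit.py", line 11, in mask
    uv=proj(cam,w,s); cv2.fillConvexPoly(m,np.round(cv2.convexHull(uv.astype(np.float32))*16).astype(np.int32),1,shift=4)
  File "h.py", line 13, in proj
    i,T=pose(name,s); P=np.atleast_2d(P); c=(P-T[:3,3])@T[:3,:3]
        ~~~~^^^^^^^^
  File "h.py", line 7, in pose
    i=viewer.camera_info(name)
ValueError: time passes only in moves, steps and waits
```

```bash
python3 - <<'E'
t=open('h.py').read()
t=t.replace("def pose(name,s=None):\n    i=viewer.camera_info(name)","INFO={n:viewer.camera_info(n) for n in('scene','side','wrist')}\ndef pose(name,s=None):\n    i=INFO[name]")
open('h.py','w').write(t)
E
cat > m1.py <<'E'
from fit import *
viewer.camera('scene');viewer.camera('side')
D={c:finder.silhouettes(c,'dispenser')[0] for c in('scene','side')}
F={c:finder.silhouettes(c,'flatbed')[0] for c in('scene','side')}
for n,S,parts,u,v in(('d',D,DISP+TRAY,(305,300),[(318,285),(285,325)]),('f',F,FLAT,(208,262),[(222,245),(195,280)])):
    p=onplane('scene',u,.03)[0]
    d=np.diff(onplane('scene',v,.04),axis=0)[0]
    R_={c:r['region'] for c,r in S.items()}
    x,f=fit(R_,parts,[p[0],p[1],np.arctan2(d[1],d[0])]);print(n,x.round(4),f)
    for c in R_: print(c,fit({c:R_[c]},parts,x))
for c in('scene','side'):
  for r in finder.silhouettes(c,'tray_front')[:1]:
    ys,xs=np.nonzero(r['region']);print('tray',c,r['box'],onplane(c,(xs.mean(),ys.mean()),.025))
print(st()['clock'])
E
python3 m1.py
```

```text
d [ 0.6106  0.0028 -0.0754] 0.13746998685881018
scene (array([ 0.60807678,  0.0035036 , -0.07508527]), np.float64(0.05377757352941177))
side (array([ 0.60906112,  0.00182696, -0.09586205]), np.float64(0.06649943203332072))
f [ 0.5512 -0.2591 -0.0421] 0.15781533324479363
scene (array([ 0.55212104, -0.25854513, -0.04405339]), np.float64(0.07672024686809138))
side (array([ 0.55042951, -0.25991715, -0.04451857]), np.float64(0.0669324343607306))
tray scene [317.6, 268.1, 332.8, 288.4] [[0.5437753  0.02645816 0.025     ]]
tray side [313.2, 253.1, 341.6, 280.2] [[0.54850946 0.00084112 0.025     ]]
1.2
```

Emit:
drive_tool(moves=[[[1,0,0,0,-0.09],[1,0,0,0,-0.09],[1,0,0,0,-0.083],[1,-0.0227,-0.0303,0.0038,0],[1,-0.0227,-0.0303,0.0038,0]]], force=10)

```text
clock: 1.62
tcp_pos: [0.2166, 0.4306, 0.2189]
tool_rot: [0.0, 0.038, 0.999, 0.0]
force: [0.5, -0.6, -0.3]
gripper_width: 0.0634
```

Emit:
drive_tool(moves=[[[1,-0.0227,-0.0303,0.0038,0],[1,-0.0227,-0.0303,0.0038,0],[1,-0.0227,-0.0303,0.0038,0],[1,-0.0227,-0.0303,0.0038,0],[1,-0.0227,-0.0303,0.0038,0]]])

```text
clock: 2.03
tcp_pos: [0.3185, 0.2688, 0.2002]
tool_rot: [0.0, 0.04, 0.999, 0.0]
force: [0.7, 0.6, 0.1]
gripper_width: 0.0297
```

Emit:
drive_tool(moves=[[[1,-0.0227,-0.0303,0.0038,0],[1,-0.0227,-0.0303,0.0038,0],[1,-0.0227,-0.0303,0.0038,0],[1,-0.0227,-0.0303,0.0038,0],[1,-0.0227,-0.0303,0.0038,0]]])

```text
clock: 2.45
tcp_pos: [0.4198, 0.1085, 0.1812]
tool_rot: [0.0, 0.04, 0.999, 0.0]
force: [1.1, 0.7, -0.0]
gripper_width: 0.0007
```

Emit:
drive_tool(moves=[[[1,-0.0227,-0.0303,0.0038,0],[1,-0.0227,-0.0303,0.0038,0],[1,-0.0227,-0.0303,0.0038,0],[1,0,0,0,0],[1,0,0,0,0]]])

```text
clock: 2.87
tcp_pos: [0.4801, 0.0128, 0.1692]
tool_rot: [-0.0, 0.042, 0.999, 0.0]
force: [0.2, 0.0, -0.1]
gripper_width: 0.0006
```

```bash
cat > w.py <<'E'
from fit import *
s=st(); im=viewer.camera('wrist'); im2=im[:,:,::-1].copy()
for n,parts in(('dispenser',DISP+TRAY),):
    r=finder.silhouettes('wrist',n)
    print(n,[(round(a['score'],2),a['box']) for a in r][:2])
    if r: print(fit({'wrist':r[0]['region']},parts,[.609,.0027,-.08],s))
for a in finder.silhouettes('wrist','tray_front')[:2]:
    ys,xs=np.nonzero(a['region']); print('tf',a['score'],a['box'],onplane('wrist',[(xs.mean(),ys.mean())],.03,s))
    for e in ([a['box'][0],a['box'][1]],[a['box'][2],a['box'][1]]): print(onplane('wrist',e,.043,s))
for p,col in(((.609,.0027,-.08),(0,255,0)),):
    c,n=np.cos(p[2]),np.sin(p[2])
    for b in TRAY+DISP:
        w=np.c_[c*b[:,0]-n*b[:,1]+p[0],n*b[:,0]+c*b[:,1]+p[1],b[:,2]]
        cv2.polylines(im2,[cv2.convexHull(proj('wrist',w,s).astype(np.float32)).astype(np.int32)],True,col,1)
import sys;cv2.imwrite(sys.argv[1],im2);print({k:s[k] for k in('clock','tcp_pos','tool_rot','force','gripper_width')})
E
python3 w.py pics/w1.png
```

```text
dispenser [(0.62, [293.5, 276.5, 327.5, 383.0])]
(array([ 0.88566667, -0.1873    ,  0.08666667]), np.float64(1.0))
{'clock': 2.8667, 'tcp_pos': array([0.48008359, 0.01279403, 0.16923916]), 'tool_rot': array([-3.76387555e-04,  4.16771357e-02,  9.99131050e-01,  1.38820856e-04]), 'force': array([ 0.18045378,  0.03321457, -0.05103274]), 'gripper_width': 0.0005627830260533205}
```

View pics/w1.png

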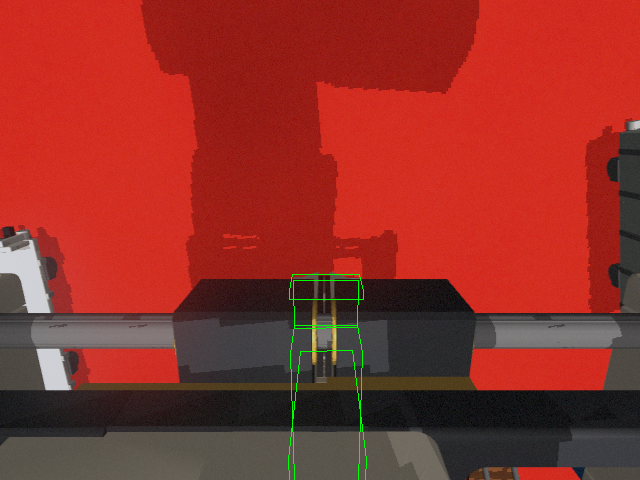

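The wrist picture shows mostly the gripper itself: it looks back toward the robot, so the dispenser is hidden. I'll use the scene and side fit and find the plate by touch. Descend in front of it.

Emit:
drive_tool(moves=[[[1,0,0,0.037,0],[1,0,0,0.037,0],[1,0,0,0.037,0],[1,0,0,0.025,0],[1,0,0,0.012,0]]])

```text
clock: 3.43
tcp_pos: [0.4771, 0.016, 0.019]
tool_rot: [-0.002, 0.039, 0.999, 0.0]
force: [-0.4, -0.1, 0.0]
gripper_width: 0.0005
```

Emit:
drive_tool(moves=[[[1,-0.01,0,0,0],[1,-0.01,0,0,0],[1,-0.006,0,0,0],[1,-0.004,0,0,0],[1,0,0,0,0]]])

```text
clock: 3.85
tcp_pos: [0.5102, 0.0126, 0.0222]
tool_rot: [0.001, 0.039, 0.999, 0.0]
force: [-0.2, -0.1, 0.3]
gripper_width: 0.0007
```

```bash
python3 - <<'E'
from h import *
a=viewer.camera('scene');b=viewer.camera('side')
s=st();print(s['clock'],s['tcp_pos'],s['force'])
f=lambda i,u,v:cv2.resize(i[v-50:v+50,u-60:u+60,::-1],None,fx=3.3,fy=3.3,interpolation=cv2.INTER_CUBIC)
cv2.imwrite('pics/c.png',np.hstack([f(a,310,280),f(b,335,250)]))
E
```

```text
3.95 [0.50917967 0.01236587 0.02196771] [-0.8351464  -1.03102713 -0.16491342]
```

View pics/c.png

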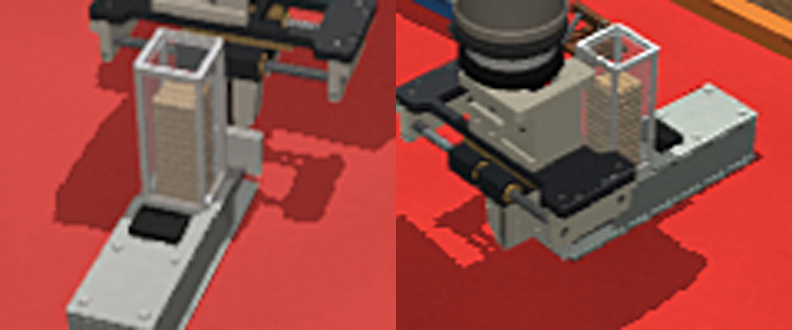

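The fingers stand just in front of the tray plate, lined up with it and clear of the column. Approach slowly.

Emit:
drive_tool(moves=[[[1,-0.002,0,0,0],[1,-0.002,0,0,0],[1,-0.002,0,0,0],[1,-0.002,0,0,0],[1,0,0,0,0]]])

```text
clock: 4.37
tcp_pos: [0.518, 0.0111, 0.0218]
tool_rot: [0.0, 0.04, 0.999, 0.0]
force: [-0.0, -0.3, 0.4]
gripper_width: 0.0006
```

Emit:
drive_tool(moves=[[[1,-0.001,0,0,0],[1,-0.001,0,0,0],[1,-0.001,0,0,0],[1,-0.001,0,0,0],[1,0,0,0,0]]])

```text
clock: 4.78
tcp_pos: [0.5217, 0.0109, 0.0217]
tool_rot: [0.0, 0.04, 0.999, 0.0]
force: [0.1, 0.1, 0.2]
gripper_width: 0.0006
```

Emit:
drive_tool(moves=[[[1,-0.001,0,0,0],[1,-0.001,0,0,0],[1,-0.001,0,0,0],[1,0,0,0,0]]])

```text
clock: 5.12
tcp_pos: [0.5242, 0.0108, 0.0216]
tool_rot: [-0.0, 0.04, 0.999, 0.0]
force: [-1.4, -0.2, 1.8]
gripper_width: 0.0006
```

Emit:
drive_tool(moves=[[[1,-0.001,0,0,0],[1,-0.001,0,0,0],[1,0,0,0,0]]])

```text
clock: 5.37
tcp_pos: [0.526, 0.0106, 0.0216]
tool_rot: [-0.001, 0.04, 0.999, 0.0]
force: [-3.7, -0.0, 2.2]
gripper_width: 0.0004
```

Emit:
drive_tool(moves=[[[1,-0.001,0,0,0],[1,-0.001,0,0,0],[1,0,0,0,0]]])

```text
clock: 5.62
tcp_pos: [0.5284, 0.0104, 0.0216]
tool_rot: [-0.0, 0.04, 0.999, 0.0]
force: [-2.9, -0.1, 2.5]
gripper_width: 0.0003
```

Emit:
drive_tool(moves=[[[1,-0.0005,0,0,0],[1,-0.0005,0,0,0],[1,0,0,0,0]]])

```text
clock: 5.87
tcp_pos: [0.5295, 0.0103, 0.0216]
tool_rot: [-0.0, 0.04, 0.999, 0.0]
force: [-4.3, -1.3, 1.8]
gripper_width: 0.0002
```

Emit:
drive_tool(moves=[[[1,-0.0005,0,0,0],[1,0,0,0,0]]])

```text
clock: 6.03
tcp_pos: [0.53, 0.0102, 0.0216]
tool_rot: [-0.0, 0.04, 0.999, 0.0]
force: [-3.2, -1.0, 1.9]
gripper_width: 0.0003
```

Emit:
drive_tool(moves=[[[1,-0.0005,0,0,0],[1,0,0,0,0]]])

```text
clock: 6.2
tcp_pos: [0.5306, 0.0102, 0.0217]
tool_rot: [0.0, 0.04, 0.999, 0.0]
force: [-4.3, -1.9, 0.4]
gripper_width: 0.0007
```

Emit:
drive_tool(moves=[[[1,-0.0005,0,0,0],[1,0,0,0,0]]])

```text
clock: 6.37
tcp_pos: [0.5309, 0.0102, 0.0216]
tool_rot: [-0.0, 0.04, 0.999, 0.0]
force: [-4.5, -1.5, 0.4]
gripper_width: 0.0004
```

Emit:
drive_tool(moves=[[[1,-0.0005,0,0,0],[1,0,0,0,0]]])

```text
clock: 6.53
tcp_pos: [0.5314, 0.0101, 0.0216]
tool_rot: [-0.0, 0.04, 0.999, 0.0]
force: [-4.6, -1.6, 0.7]
gripper_width: 0.0009
```

Emit:
drive_tool(moves=[[[1,-0.0005,0,0,0],[1,0,0,0,0]]])

```text
clock: 6.7
tcp_pos: [0.5319, 0.0101, 0.0217]
tool_rot: [-0.0, 0.04, 0.999, 0.0]
force: [-3.9, -1.8, 1.2]
gripper_width: 0.0003
```

Emit:
drive_tool(moves=[[[1,-0.0005,0,0,0],[1,0,0,0,0]]])

```text
clock: 6.87
tcp_pos: [0.5322, 0.0101, 0.0216]
tool_rot: [-0.0, 0.04, 0.999, 0.0]
force: [-4.6, -1.5, 1.8]
gripper_width: 0.0005
```

Emit:
drive_tool(moves=[[[1,-0.0006,0,0,0],[1,0,0,0,0]]])

```text
clock: 7.03
tcp_pos: [0.5323, 0.01, 0.0216]
tool_rot: [-0.001, 0.04, 0.999, 0.0]
force: [-6.6, -2.0, 3.6]
gripper_width: 0.0004
```

Emit:
drive_tool(moves=[[[1,-0.0002,0,0,0],[1,0,0,0,0]]])

```text
clock: 7.2
tcp_pos: [0.5323, 0.01, 0.0216]
tool_rot: [-0.001, 0.04, 0.999, 0.0]
force: [-6.9, -1.9, 3.1]
gripper_width: 0.0006
```

Emit:
drive_tool(moves=[[[1,-0.0004,0,0,0],[1,0,0,0,0]]])

```text
clock: 7.37
tcp_pos: [0.5324, 0.01, 0.0216]
tool_rot: [-0.001, 0.04, 0.999, 0.0]
force: [-8.0, -2.1, 4.3]
gripper_width: 0.0007
```

The tool no longer advances while the force climbs (|F| ≈ 9.3 N), so this is the buffer. Drawing back.

Emit:
drive_tool(moves=[[[1,0.03,0,0,0],[1,0.04,0,0,0],[1,0.035,0,0,0],[1,0.01,0,0,0],[1,0,0,0,0]]])

```text
clock: 7.78
tcp_pos: [0.4175, 0.0196, 0.022]
tool_rot: [0.0, 0.04, 0.999, 0.0]
force: [0.1, 0.5, -1.0]
gripper_width: 0.0001
```

Emit:
drive_tool(moves=[[[0.45,0,0,-0.03,0],[0.45,0,0,-0.03,0],[0.45,0,0,-0.03,0],[0.45,0,0,0,0],[0.45,0,0,0,0]]])

```text
clock: 8.2
tcp_pos: [0.4225, 0.0188, 0.1137]
tool_rot: [0.004, 0.04, 0.999, -0.0]
force: [0.4, -0.2, -0.4]
gripper_width: 0.0291
```

```bash
cat > v.py <<'E'
from fit import *
import sys
a=viewer.camera('scene');b=viewer.camera('side')
s=st();print(s['clock'],s['tcp_pos'],s['force'],s['gripper_width'])
f=lambda i,u,v:cv2.resize(i[v-50:v+50,u-60:u+60,::-1],None,fx=3.3,fy=3.3,interpolation=cv2.INTER_CUBIC)
u=[int(x) for x in sys.argv[2:6]]
cv2.imwrite(sys.argv[1],np.hstack([f(a,*u[:2]),f(b,*u[2:])]))
for t in('tray_front','crate'):
  for c in('scene','side'):
    for r in finder.silhouettes(c,t)[:3]:
      ys,xs=np.nonzero(r['region']); print(t,c,round(r['score'],2),np.round(r['box']),onplane(c,(xs.mean(),ys.mean()),.026 if len(sys.argv)<7 else float(sys.argv[6]))[0].round(4))
E
python3 v.py pics/d.png 320 270 320 255
```

```text
8.3 [0.41999977 0.01910118 0.11148003] [ 0.7242945  -0.09818312 -0.39097028] 0.037194103458043457
tray_front scene 0.6 [316. 250. 340. 286.] [0.4818 0.0227 0.026 ]
tray_front side 0.63 [288. 248. 340. 293.] [0.5166 0.0025 0.026 ]
tray_front side 0.5 [290. 208. 386. 292.] [0.6375 0.018  0.026 ]
crate scene 0.65 [322. 267. 326. 277.] [0.5217 0.0187 0.026 ]
```

View pics/d.png

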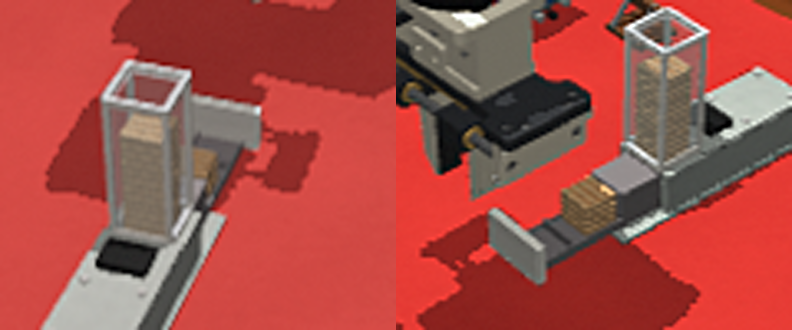

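The tray is out with the crate in its pocket, at about (588,203) in the crop. Check the crate's position against the prediction of (0.534, 0.009).

```bash
python3 - <<'E'
from fit import *
b=viewer.camera('side')
sel=b[240:300,280:345].astype(int)
# wood colour mask around crate
m=np.zeros((480,640),bool)
hsv=cv2.cvtColor(b,cv2.COLOR_RGB2HSV)
mm=((hsv[:,:,0]>8)&(hsv[:,:,0]<25)&(hsv[:,:,1]>60))
mm[:252]=False;mm[285:]=False;mm[:,:295]=False;mm[:,345:]=False
n,l,st_,ce=cv2.connectedComponentsWithStats(mm.astype(np.uint8))
k=1+np.argmax(st_[1:,4]);print(st_[k],ce[k])
r=l==k
C=[box(-.015,.015,-.015,.015,.012,.040)]
print(fit({'side':r},C,[.534,.009,-.08]))
print(mask('side',C,[.5345,.0087,-.08]).nonzero()[1].mean(),mask('side',C,[.5345,.0087,-.08]).nonzero()[0].mean())
E
```

```text
[310 258  17  19 227] [318.08810573 266.84140969]
(array([ 0.53682704,  0.00921328, -0.07840634]), np.float64(0.07929515418502203))
317.4490566037736 266.9169811320755
```

Emit:
drive_tool(moves=[[[0.4,-0.038,0,0,0],[0.4,-0.038,0,0,0],[0.4,-0.03,0,0,0],[0.4,-0.01,0,0,0],[0.4,0,0,0,0]]])

```text
clock: 8.97
tcp_pos: [0.5368, 0.0095, 0.1108]
tool_rot: [0.0, 0.04, 0.999, 0.0]
force: [-1.2, 0.1, 0.2]
gripper_width: 0.0551
```

Emit:
drive_tool(moves=[[[0.4,0,0,0,0],[0.4,0,0,0.02,0],[0.4,0,0,0.02,0],[0.4,0,0,0,0]]])

```text
clock: 9.3
tcp_pos: [0.5308, 0.0104, 0.0686]
tool_rot: [-0.004, 0.04, 0.999, 0.0]
force: [-0.6, 0.4, -0.4]
gripper_width: 0.0552
```

Emit:
drive_tool(moves=[[[0.4,0,0,0.02,0],[0.4,0,0,0.015,0],[0.4,0,0,0.01,0],[0.4,0,0,0.005,0],[0.4,0,0,0,0]]])

```text
clock: 9.72
tcp_pos: [0.5338, 0.01, 0.0213]
tool_rot: [-0.001, 0.04, 0.999, 0.0]
force: [-0.2, -0.1, 0.4]
gripper_width: 0.055
```

Emit:
drive_tool(moves=[[[0.6,0,0,0,0],[0.75,0,0,0,0],[0.75,0,0,0,0],[0.75,0,0,0,0],[0.75,0,0,0,0]]], force=6)

```text
clock: 10.13
tcp_pos: [0.535, 0.0099, 0.0223]
tool_rot: [0.001, 0.04, 0.999, -0.0]
force: [-0.5, -0.2, 2.8]
gripper_width: 0.0301
```

Emit:
drive_tool(moves=[[[0.75,0,0,-0.006,0],[0.75,0,0,-0.015,0],[0.75,0,0,-0.03,0],[0.75,0,0,-0.03,0],[0.75,0,0,-0.02,0]]])

```text
clock: 10.55
tcp_pos: [0.5354, 0.0098, 0.1256]
tool_rot: [0.001, 0.04, 0.999, -0.0]
force: [0.7, 0.0, -0.3]
gripper_width: 0.0298
```

Emit:
drive_tool(moves=[[[0.75,-0.002,-0.012,0,0],[0.75,-0.005,-0.03,0,0],[0.75,-0.005,-0.035,0,0],[0.75,-0.005,-0.038,0,0],[0.75,-0.005,-0.038,0,0]]])

```text
clock: 10.97
tcp_pos: [0.5439, -0.146, 0.1224]
tool_rot: [-0.0, 0.039, 0.999, 0.0]
force: [1.2, -0.7, -0.1]
gripper_width: 0.0303
```

Emit:
drive_tool(moves=[[[0.75,-0.005,-0.038,0,0],[0.75,-0.005,-0.038,0,0],[0.75,-0.004,-0.026,0,0],[0.75,-0.0015,-0.012,0,0],[0.75,0,0,0,0]]])

```text
clock: 11.38
tcp_pos: [0.55, -0.2621, 0.1219]
tool_rot: [-0.0, 0.042, 0.999, -0.0]
force: [-0.7, 0.8, -0.4]
gripper_width: 0.0301
```

```bash
python3 v.py pics/e.png 208 240 408 300 0.12; python3 - <<'E'
from fit import *
viewer.camera('side');s=st();print(s['tcp_pos'],s['gripper_width'])
E
```

```text
11.4833 [ 0.55020346 -0.25844711  0.12206405] [-1.0012463   0.20840394 -0.07347573] 0.030116963590734618
tray_front scene 0.91 [318. 248. 341. 290.] [0.6184 0.0527 0.12  ]
tray_front scene 0.34 [401. 316. 540. 372.] [0.7794 0.3426 0.12  ]
tray_front side 0.89 [288. 249. 339. 290.] [ 0.4391 -0.0743  0.12  ]
crate scene 0.61 [193. 219. 210. 238.] [ 0.544  -0.2708  0.12  ]
crate side 0.71 [405. 272. 417. 297.] [ 0.5518 -0.2533  0.12  ]
[ 0.55098722 -0.25769792  0.12287406] 0.030227580162236995
```

View pics/e.png

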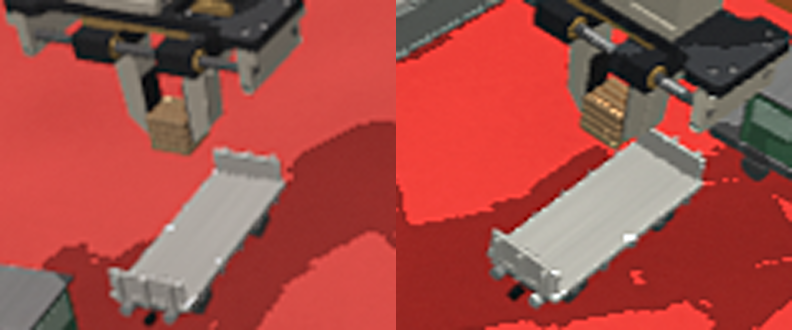

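The crate is held upright over the middle of the deck. Lower it.

Emit:
drive_tool(moves=[[[0.75,0,0,0.02,0],[0.75,0,-0.001,0.025,0],[0.75,0,0,0.02,0],[0.75,0,0,0.01,0],[0.75,0,0,0,0]]])

```text
clock: 12.15
tcp_pos: [0.5495, -0.2587, 0.0454]
tool_rot: [-0.002, 0.039, 0.999, 0.001]
force: [-0.2, 0.1, -0.8]
gripper_width: 0.0299
```

Emit:
drive_tool(moves=[[[0.75,0,0,0.001,0],[0.75,0,0,0.001,0],[0.75,0,0,0,0],[0.75,0,0,0,0]]])

```text
clock: 12.48
tcp_pos: [0.5513, -0.2605, 0.0468]
tool_rot: [0.001, 0.04, 0.999, -0.0]
force: [-0.3, 0.2, 0.1]
gripper_width: 0.0298
```

Emit:
drive_tool(moves=[[[0.75,0,0,0.001,0],[0.75,0,0,0.001,0],[0.75,0,0,0,0],[0.75,0,0,0,0]]])

```text
clock: 12.82
tcp_pos: [0.5507, -0.2603, 0.0437]
tool_rot: [0.0, 0.04, 0.999, 0.0]
force: [-0.4, -0.4, -0.5]
gripper_width: 0.03
```

Emit:
drive_tool(moves=[[[0.75,0,0,0.001,0],[0.75,0,0,0.0005,0],[0.75,0,0,0,0],[0.75,0,0,0,0]]])

```text
clock: 13.15
tcp_pos: [0.5507, -0.2603, 0.0423]
tool_rot: [0.0, 0.04, 0.999, -0.0]
force: [0.8, 0.6, -0.2]
gripper_width: 0.0298
```

Emit:
drive_tool(moves=[[[0.75,0,0,0.0005,0],[0.75,0,0,0.0005,0],[0.75,0,0,0,0]]])

```text
clock: 13.4
tcp_pos: [0.5508, -0.2603, 0.042]
tool_rot: [0.0, 0.04, 0.999, -0.0]
force: [-2.7, 1.1, 6.6]
gripper_width: 0.0301
```

Contact with the deck (Fz 6.6 N). Release and rise.

Emit:
drive_tool(moves=[[[0.6,0,0,0,0],[0.5,0,0,0,0],[0.45,0,0,0,0],[0.45,0,0,0,0],[0.45,0,0,0,0]]])

```text
clock: 13.82
tcp_pos: [0.5506, -0.2602, 0.041]
tool_rot: [-0.0, 0.04, 0.999, 0.0]
force: [0.3, -0.3, -0.1]
gripper_width: 0.0502
```

Emit:
drive_tool(moves=[[[0.45,0,0,-0.01,0],[0.45,0,0,-0.03,0],[0.45,0,0,-0.035,0],[0.45,0,0,-0.03,0],[0.45,0,0,0,0]]])

```text
clock: 14.23
tcp_pos: [0.5537, -0.2621, 0.1539]
tool_rot: [0.005, 0.04, 0.999, -0.003]
force: [0.4, -0.7, 0.4]
gripper_width: 0.0505
```

```bash
python3 v.py pics/f.png 208 250 408 300 0.046;  python3 - <<'E'
from fit import *
for c in('scene','side'):
  viewer.camera(c)
  r=finder.silhouettes(c,'flatbed')[0]; print(c,r['score'],fit({c:r['region']},FLAT+[box(-.015,.015,-.015,.015,.032,.06)],[.551,-.259,-.043]))
E
```

```text
14.3333 [ 0.55134411 -0.26063155  0.14822692] [-0.50067377  0.07546611 -0.57060382] 0.0506944777537203
tray_front scene 0.84 [315. 249. 344. 285.] [0.5178 0.0286 0.046 ]
tray_front side 0.83 [289. 247. 339. 290.] [ 0.5031 -0.0136  0.046 ]
crate scene 0.56 [201. 244. 218. 268.] [ 0.5492 -0.2605  0.046 ]
crate side 0.76 [400. 300. 421. 324.] [ 0.5502 -0.2617  0.046 ]
scene 0.74 (array([ 0.55206166, -0.25796687, -0.0497665 ]), np.float64(0.31758753345227475))
side 0.79 (array([ 0.54879509, -0.26082638, -0.01339188]), np.float64(0.34943234583952454))
```

View pics/f.png

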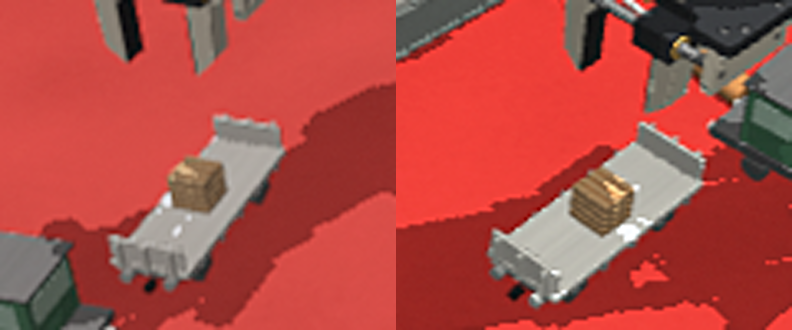

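The crate stands in the middle of the deck and is released. Back to the front of the tray.

Emit:
drive_tool(moves=[[[1,0.017,0.0297,0,0],[1,0.017,0.0297,0,0],[1,0.017,0.0297,0,0],[1,0.017,0.0297,0,0],[1,0.017,0.0297,0,0]]], force=10)

```text
clock: 15.15
tcp_pos: [0.4768, -0.1042, 0.1459]
tool_rot: [-0.0, 0.04, 0.999, 0.0]
force: [0.8, 0.9, 0.9]
gripper_width: 0.0222
```

Emit:
drive_tool(moves=[[[1,0.017,0.0297,0,0],[1,0.017,0.0297,0,0],[1,0.017,0.0297,0,0],[1,0.017,0.0297,0,0],[1,0,0,0,0]]])

```text
clock: 15.57
tcp_pos: [0.4161, 0.0225, 0.1459]
tool_rot: [-0.002, 0.038, 0.999, 0.001]
force: [-0.6, -1.0, -0.7]
gripper_width: 0.0007
```

Emit:
drive_tool(moves=[[[1,0,0,0.03,0],[1,0,0,0.035,0],[1,0,0,0.035,0],[1,0,0,0.02,0],[1,0,0,0,0]]])

```text
clock: 15.98
tcp_pos: [0.417, 0.0185, 0.0229]
tool_rot: [-0.004, 0.04, 0.999, 0.0]
force: [-0.1, -0.3, -0.0]
gripper_width: 0.0004
```

Emit:
drive_tool(moves=[[[1,0,0,0,0],[1,0,0,0,0],[1,0,0,0,0]]])

```text
clock: 16.23
tcp_pos: [0.4208, 0.0181, 0.0276]
tool_rot: [0.002, 0.04, 0.999, -0.0]
force: [0.0, -0.0, -0.2]
gripper_width: 0.0003
```

Emit:
drive_tool(moves=[[[1,-0.005,0,0.003,0],[1,-0.005,0,0.002,0],[1,-0.005,0,0,0],[1,-0.005,0,0,0],[1,-0.003,0,0,0]]])

```text
clock: 16.65
tcp_pos: [0.4436, 0.0164, 0.0214]
tool_rot: [0.001, 0.04, 0.999, 0.0]
force: [-0.4, -0.6, 0.2]
gripper_width: 0.0001
```

Emit:
drive_tool(moves=[[[1,-0.0015,0,0,0],[1,-0.0015,0,0,0],[1,-0.0015,0,0,0],[1,-0.0015,0,0,0],[1,-0.0015,0,0,0]]])

```text
clock: 17.07
tcp_pos: [0.4499, 0.016, 0.0212]
tool_rot: [-0.0, 0.04, 0.999, 0.0]
force: [-1.3, 0.7, 0.6]
gripper_width: 0.0001
```

Emit:
drive_tool(moves=[[[1,-0.0015,0,0,0],[1,-0.0015,0,0,0],[1,-0.0015,0,0,0],[1,-0.0015,0,0,0],[1,-0.0015,0,0,0]]])

```text
clock: 17.48
tcp_pos: [0.4571, 0.0153, 0.0211]
tool_rot: [-0.0, 0.04, 0.999, 0.0]
force: [-2.7, -1.2, 1.3]
gripper_width: 0.0005
```

Contact as expected, at about 2–3 N. Push on at 2 mm per row.

Emit:
drive_tool(moves=[[[1,-0.002,0,0,0],[1,-0.002,0,0,0],[1,-0.002,0,0,0],[1,-0.002,0,0,0],[1,-0.002,0,0,0]]])

```text
clock: 17.9
tcp_pos: [0.4674, 0.0145, 0.0212]
tool_rot: [-0.0, 0.04, 0.999, 0.0]
force: [-3.2, -1.4, 0.1]
gripper_width: 0.0006
```

Emit:
drive_tool(moves=[[[1,-0.002,0,0,0],[1,-0.002,0,0,0],[1,-0.002,0,0,0],[1,-0.002,0,0,0],[1,-0.002,0,0,0]]])

```text
clock: 18.32
tcp_pos: [0.4773, 0.0137, 0.0211]
tool_rot: [-0.0, 0.04, 0.999, 0.0]
force: [-3.8, -2.2, -0.6]
gripper_width: 0.0002
```

Emit:
drive_tool(moves=[[[1,-0.002,0,0,0],[1,-0.002,0,0,0],[1,-0.002,0,0,0],[1,-0.002,0,0,0],[1,-0.002,0,0,0]]])

```text
clock: 18.73
tcp_pos: [0.4872, 0.0129, 0.0211]
tool_rot: [-0.0, 0.04, 0.999, 0.0]
force: [-3.7, -2.4, -0.3]
gripper_width: 0.0004
```

Emit:
drive_tool(moves=[[[1,-0.002,0,0,0],[1,-0.002,0,0,0],[1,-0.002,0,0,0],[1,-0.002,0,0,0],[1,-0.002,0,0,0]]])

```text
clock: 19.15
tcp_pos: [0.4971, 0.0121, 0.0211]
tool_rot: [-0.0, 0.04, 0.999, -0.0]
force: [-5.2, -3.3, 1.1]
gripper_width: 0.0004
```

Emit:
drive_tool(moves=[[[1,-0.0015,0,0,0],[1,-0.0015,0,0,0],[1,-0.0015,0,0,0],[1,-0.0015,0,0,0],[1,-0.0015,0,0,0]]])

```text
clock: 19.57
tcp_pos: [0.5044, 0.0115, 0.0211]
tool_rot: [-0.001, 0.04, 0.999, -0.0]
force: [-5.1, -2.7, 0.8]
gripper_width: 0.0007
```

Emit:
drive_tool(moves=[[[1,-0.0015,0,0,0],[1,-0.0015,0,0,0],[1,-0.0015,0,0,0],[1,-0.0015,0,0,0],[1,-0.0015,0,0,0]]])

```text
clock: 19.98
tcp_pos: [0.5117, 0.0108, 0.0211]
tool_rot: [-0.001, 0.04, 0.999, -0.0]
force: [-5.8, -3.5, 1.0]
gripper_width: 0.0002
```

Emit:
drive_tool(moves=[[[1,-0.001,0,0,0],[1,-0.001,0,0,0],[1,-0.001,0,0,0],[1,-0.001,0,0,0],[1,-0.001,0,0,0]]])

```text
clock: 20.4
tcp_pos: [0.5168, 0.0104, 0.0211]
tool_rot: [-0.001, 0.04, 0.999, -0.0]
force: [-5.3, -3.5, 0.8]
gripper_width: 0.0005
```

Emit:
drive_tool(moves=[[[1,-0.001,0,0,0],[1,-0.001,0,0,0],[1,-0.001,0,0,0],[1,-0.001,0,0,0],[1,-0.001,0,0,0]]])

```text
clock: 20.82
tcp_pos: [0.5216, 0.01, 0.0211]
tool_rot: [-0.001, 0.04, 0.999, -0.0]
force: [-5.5, -3.7, 1.3]
gripper_width: 0.0004
```

Emit:
drive_tool(moves=[[[1,-0.001,0,0,0],[1,-0.001,0,0,0],[1,-0.001,0,0,0],[1,-0.001,0,0,0]]])

```text
clock: 21.15
tcp_pos: [0.5257, 0.0097, 0.0211]
tool_rot: [-0.001, 0.04, 0.999, -0.0]
force: [-5.2, -2.6, 2.5]
gripper_width: -0.0001
```

Emit:
drive_tool(moves=[[[1,-0.001,0,0,0],[1,-0.001,0,0,0],[1,0,0,0,0]]])

```text
clock: 21.4
tcp_pos: [0.5281, 0.0096, 0.0212]
tool_rot: [-0.0, 0.04, 0.999, -0.0]
force: [-4.7, -2.1, 0.6]
gripper_width: 0.0004
```

Emit:
drive_tool(moves=[[[1,-0.0005,0,0,0],[1,-0.0005,0,0,0],[1,-0.0005,0,0,0],[1,-0.0005,0,0,0],[1,0,0,0,0]]])

```text
clock: 21.82
tcp_pos: [0.5301, 0.0095, 0.0211]
tool_rot: [-0.0, 0.04, 0.999, 0.0]
force: [-4.1, -3.4, 0.0]
gripper_width: 0.0004
```

Emit:
drive_tool(moves=[[[1,-0.0005,0,0,0],[1,-0.0005,0,0,0],[1,0,0,0,0]]])

```text
clock: 22.07
tcp_pos: [0.5309, 0.0094, 0.0211]
tool_rot: [-0.0, 0.04, 0.999, -0.0]
force: [-4.4, -2.6, 0.4]
gripper_width: 0.0002
```

Emit:
drive_tool(moves=[[[1,-0.0005,0,0,0],[1,0,0,0,0]]])

```text
clock: 22.23
tcp_pos: [0.5314, 0.0093, 0.0211]
tool_rot: [-0.0, 0.04, 0.999, -0.0]
force: [-5.4, -3.9, -0.7]
gripper_width: 0.0005
```

Emit:
drive_tool(moves=[[[1,-0.0004,0,0,0],[1,0,0,0,0]]])

```text
clock: 22.4
tcp_pos: [0.5318, 0.0093, 0.0211]
tool_rot: [-0.0, 0.04, 0.999, -0.0]
force: [-5.4, -2.2, 1.1]
gripper_width: 0.0005
```

Emit:
drive_tool(moves=[[[1,-0.0004,0,0,0],[1,0,0,0,0]]])

```text
clock: 22.57
tcp_pos: [0.532, 0.0093, 0.0211]
tool_rot: [-0.001, 0.04, 0.999, -0.0]
force: [-6.4, -2.3, 0.4]
gripper_width: 0.0012
```

Emit:
drive_tool(moves=[[[1,-0.0004,0,0,0],[1,0,0,0,0]]])

```text
clock: 22.73
tcp_pos: [0.5322, 0.0093, 0.0211]
tool_rot: [-0.001, 0.04, 0.999, -0.0]
force: [-6.7, -2.3, 2.1]
gripper_width: 0.0001
```

Emit:
drive_tool(moves=[[[1,-0.0004,0,0,0],[1,0,0,0,0]]])

```text
clock: 22.9
tcp_pos: [0.5322, 0.0093, 0.0211]
tool_rot: [-0.001, 0.04, 0.999, -0.0]
force: [-7.0, -3.4, 2.5]
gripper_width: 0.0006
```

Emit:
drive_tool(moves=[[[1,-0.0004,0,0,0],[1,0,0,0,0]]])

```text
clock: 23.07
tcp_pos: [0.5323, 0.0093, 0.0211]
tool_rot: [-0.002, 0.04, 0.999, 0.0]
force: [-7.8, -3.7, 4.7]
gripper_width: 0.0006
```

Same buffer position, 0.5323. Let go.

Emit:
drive_tool(moves=[[[1,0.004,0,0,0],[1,0.006,0,0,0],[1,0.01,0,0,0],[1,0.03,0,0,0],[1,0.035,0,0,0]]])

```text
clock: 23.48
tcp_pos: [0.4509, 0.016, 0.0217]
tool_rot: [0.003, 0.04, 0.999, -0.0]
force: [-1.1, -0.3, 0.2]
gripper_width: 0.0007
```

Emit:
drive_tool(moves=[[[1,0.035,0,0,0],[1,0,0,-0.03,0],[1,0,0,-0.035,0],[1,0,0,-0.03,0],[1,0,0,0,0]]])

```text
clock: 23.9
tcp_pos: [0.4182, 0.0187, 0.1216]
tool_rot: [0.007, 0.04, 0.999, -0.0]
force: [1.3, -0.1, 0.6]
gripper_width: 0.0003
```

```bash
python3 - <<'E'
from fit import *
a=viewer.camera('scene');b=viewer.camera('side')
s=st();print(s['clock'],s['tcp_pos'],s['force'])
cv2.imwrite('pics/g.png',np.hstack([cv2.resize(i[y:y+150,x:x+200,::-1],None,fx=2,fy=2) for i,x,y in((a,170,210),(b,270,200))]))
for c in('scene','side'):
  for t in('tray_front','dispenser'):
    for r in finder.silhouettes(c,t)[:1]:print(c,t,r['score'],r['box'])
E
```

```text
24.0 [0.41561083 0.01893817 0.11761802] [-0.3511358  -0.05594555  0.14153923]
scene tray_front 0.56 [319.6, 269.1, 330.3, 288.6]
scene dispenser 0.72 [423.8, 246.7, 455.5, 314.1]
side tray_front 0.53 [313.0, 254.2, 342.1, 278.9]
side dispenser 0.57 [310.0, 206.4, 381.1, 277.7]
```

View pics/g.png

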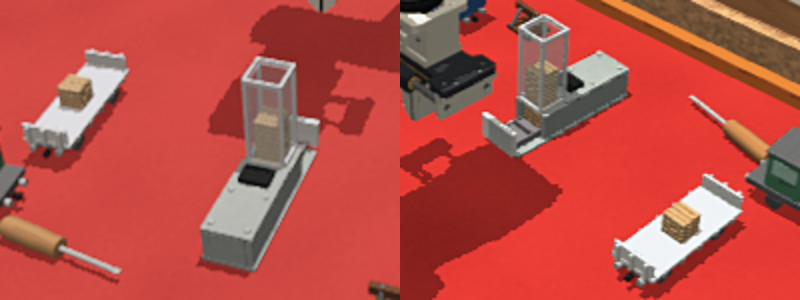

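The tray is home, its plate boxes within 1–3 px of where they started (one short edge about 5 px). The column has dropped by one crate, and the crate is on the flatbed's deck. Handing in.

```bash
python3 -c "
from plant import env
print(env.close_job())"
```

```text
the job is handed in; nothing more can be done
None
```

The job is done and handed in after about 24 s of robot time; no verdict was reported.

- **Tray out:** I pressed the tray front to its buffer, about 9 mm past home with a peak reading of about 9.3 N. On drawing back it sprang out with the crate in its pocket.
- **Crate placed:** I gripped the crate by its sides and stood it on the flatbed's deck. The images put it within about 3 mm of the middle, upright and released.
- **Tray home:** I pushed the tray back slowly to the same buffer position, with a peak reading of about 9.8 N, and let go. It caught and stayed in.
- **Last pictures:** The tray front is back at its starting position within a few pixels, and the column has dropped by one crate. The crate is still on the deck, and the robot stood clear of everything.

**Checks that failed or disagreed:**
- The wrist camera couldn't see the dispenser, because the gripper blocked the view. I relied on the two fixed cameras and on touch instead.
- I stopped both presses just below the 10–11 N given for the buffer. The tool had stopped advancing while the force kept rising.
- The last network detection of the dispenser in the scene view was wrong: it marked the open wagon.
- A silhouette fit of the loaded flatbed was poor. For the crate's place on the deck I used the crate detections and the picture.

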